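# Lock the levelling foot of the slate basking stand

## Robot

A 7-joint arm with a two-finger parallel gripper is mounted at the origin on the work surface. World frame = base frame: x ahead of the robot, y to its left, z up, the work surface at z = 0. Lengths are in m, angles in rad, forces in N, time in s.
With the tool pointing down it reaches from about 0.425 to 0.925 m from the base axis. Payload 6.8 kg.
Tool frame: the origin (TCP) lies at the very end of the fingers, on their centre line; the grasp point (between the pads) lies 19 mm behind it; z points along the fingers, x is the direction in which the jaws open and shut, and the axes are right-handed (so a half turn about z gives the same grasp; the last joint's range is limited). The gripper opens to 88 mm and grips with 3 to 60 N. Pads are 20 mm wide; open, the fingers measure 115 mm over their backs; the gripper's body (75 mm by 178 mm) begins 61 mm behind the grasp point.
Start: joints at [-0.108, 0.477, 0.022, 1.555, -0.011, 1.109, -0.083], TCP at [0.675, 0, 0.223] pointing down, gripper open.
Joint ranges: [-2.96, 2.96], [-0.34, 2.1], [-1.41, 1.46], [0.24, 2.44], [-1.37, 4.51], [0.17, 1.92], [-2.96, 2.96]. Speed limits (rad/s): [2.39, 2.39, 3.14, 3.14, 3.14, 3.14, 3.14].

## Interface

Orientations are given as [roll, pitch, yaw] about the fixed x, y, z axes, in that order (R = Rz(yaw) Ry(pitch) Rx(roll)).
In Python, from cell import telemetry, optics, ctrl gives the robot as it stands.
- The arm moves only by the shell command python3 -m inch 'ROWS' [FORCE]. ROWS is JSON, a list of rows, each a list of 5 numbers: the shift along the tool's x, y, z in mm, then the turn about the tool's z in degrees, then the opening, from -1 (shut) to 1 (fully open). A call has 1 to 12 rows; each row is the pose to reach, as a shift and turn from the pose commanded when the call began, along the tool's axes at that moment; what a row does not reach only later rows make up. A row lasts 1/10 s, in which the tool goes at most 50 mm and 8.59 degrees, less where a joint would pass 70% of its speed; a pose out of reach is approached as far as the arm can. A call with a gripper value outside its range is refused whole. The fingers move at their own pace and stop on an object; FORCE is the grip in N (left out, the last holds). Time passes only in rows, so rows that repeat a pose let the fingers close. It gives the time, the measured TCP pose, the force and the opening at its end, in the units of the state.
- telemetry.get_obs(): the state, without advancing time (a new reading comes with each control period).
- optics.snapshot(name): name is "scene" or "side" or "wrist"; returns the picture (400x640x3 uint8, blue, green, red); there is no depth.
- optics.camera_model(name): a dict with "K" (3x3 intrinsics, pixels), "position" and "orientation" of the camera in the world. Camera axes: x right, y down, z forward; pixel columns grow to the right and rows downward; lengths in m; the calibration is good to about 2 mm. A picture is of the moment at which its call begins: read the wrist's pose just before it. camera_model takes no time and is no camera call; for the wrist camera it gives the pose at the moment of the call.
- ctrl.finish_job(): hands the job in, once; it reports no verdict.
The state is a dict: "time_s": time; "qpos": joint angles; "dq": joint speeds; "tau": joint torques, N m; "tool_pos": TCP position; "tcp_rot": TCP orientation; "force": force on the tool from outside, world axes, zero at the start; "moment": the same for the moment, N m; "width": opening from 0.0 (shut) to 1.0 (fully open).
Only numpy, scipy, OpenCV 4.12 (cv2) and the standard library are available. Lean on these libraries where they do the work, as an engineer would, in place of code of your own. Each camera call takes 0.05 s, during which the arm holds its last target.

## Task

The near right-hand levelling foot of the slate basking stand is at its proper height, but its jam nut is loose and turning the nut alone would drag the screw round. Fit the open-ended spanner down over the screw's flats with its tail lying on the frame rail, so that it holds the screw, and turn the jam nut clockwise down onto its washer until it is firmly nipped up, not wrenched. Then lift the spanner off and lay it flat on the open counter clear of the stand, leaving the screw's setting, the cup, the canister and the cork hide as they were.

Things in the scene. Friction and masses are not known exactly. Their poses are not given: they have to be found in the camera images.
- stand: Basking stand, fixed: slate tile 158 x 164 mm with a thin bright edge strip, on a dark steel frame. Origin on the counter under the tile's centre; x away from the robot, y left, z up at yaw 0. Two flat cross bars (44 mm wide, top at z 30 mm) run along y at x = -90 and 90 mm, 390 mm long, with a screw foot at each end. Rails (30 mm wide, 170 mm long, y -85 to 85) lie on the bars, tops at z 52 mm.
- rail_stop (a point): Point on the near rail where the edge strip rises: stand frame (-82, -15, 52) mm. The strip's face runs along the stand's y at x = -82 mm and stands 14 mm above the rail. A fitted spanner's tail comes to rest on the rail and against this face when the screw is urged clockwise.
- lug_seat (a point): Centre of the top of the 38 mm washer under the loose jam nut, on the near right-hand bar end: stand frame (-90, -165, 32) mm. The screw's axis, vertical, passes through it.
- screw_flats (a point): On the axis of the working screw, 3.5 mm above the shoulder where its two flats start. Screw: 20 mm round; above the shoulder (52 mm over the counter) 12 mm across the flats, 16 mm long, 10 mm high, the top 3 mm bevelled. The flats face this point's x; its y runs along them, towards the rail (within 0.1 rad of the stand's y at the start).
- screw (a joint): Turn of the working screw in rad, 0 = its proper setting, positive clockwise from above. Alone it turns with 0.08 N m, and the nut's thread drags it with 0.12 N m, so the nut takes an unheld screw along. The setting is kept while it stays within 0.5 either way; play in the spanner takes up 0.1 to 0.3 of that.
- nut: Loose jam nut: steel hexagon, 36 mm across flats, 14 mm high, on the working screw; origin at the centre of its underside, z up, flats face its +y and -y and every 60 degrees. It runs down 4 mm a turn and meets the washer after an unseen 0.8 to 2.7 rad. Running takes 0.12 N m; at the washer it jumps to about 0.5, then rises 1.5 N m per rad. Nipped up: 0.5 to 0.75; over 0.9 is too much.
- spanner: Loose steel open-ended spanner, 7 mm thick, lying on the counter. Origin on its underside at the jaw's centre; x towards the tail, z up. Jaw 13.5 mm wide, open to -x, prongs from x = -9.5 to 15 mm, 23.5 mm over all; straight handle 11 mm wide to x = 152 mm. Mass about 0.09 kg, balanced at x = 70 mm. On the screw it lies at 52 mm, level with the rail's top.
- spanner_jaw (a point): Centre of the spanner's jaw at mid thickness, 3.5 mm above its origin; fully on the flats it coincides with point screw_flats.
- feeding_cup: Bystander: small open round plastic cup, 72 mm across the rim, 55 mm high. Origin under its centre.
- canister: Bystander: closed glass canister with a steel lid, 84 mm across, 120 mm high. Origin under its centre.
- cork_hide: Bystander: round domed cork hide, 120 mm across, 62 mm high. Origin under its centre.
There are look-alikes about, which are no part of the job. What is meant by the spanner is not blue or orange, and is the smaller of those in its own colour.

How it is judged:
On the way, in this order (a step that is already met when the one before it is completed fails the run):
1. the spanner sits fully down on the screw's flats, its tail on the rail (distance between spanner_jaw and screw_flats below 0.004 m and angle between the x axis of spanner and the y axis of stand, either way round below 0.3 rad), for 0.2 s.
2. the jam nut is nipped up on its washer, at 0.4 N m or more, while the spanner holds the screw (distance between spanner_jaw and screw_flats below 0.004 m and contact force between nut and stand above 22 N), for 0.15 s.
At the end, for the whole second after the job is handed in: The nut still bears on its washer (more than 3 N), the screw is within 0.5 rad of its setting, and the spanner lies flat and still on the counter, its jaw more than 80 mm from the screw (contact force between nut and stand above 3 N and value of joint screw between -0.5 and 0.5 rad and height (world z) of spanner below 0.006 m and angle between spanner's own z axis and vertical below 0.1 rad and linear speed of spanner below 0.02 m/s and horizontal distance between spanner_jaw and screw_flats above 0.08 m); the robot touches nothing.
It fails at once if the screw is turned more than 0.5 rad from its setting (value of joint screw above 0.5 rad or value of joint screw below -0.5 rad).
It fails at once if the nut is overtightened: more than 62 N on its washer, reached at about 0.9 N m on the nut (contact force between nut and stand above 62 N).
It fails at once if the cup, canister or cork hide is moved more than 30 mm (distance of any of feeding_cup, canister, cork_hide from where it was at the start of the episode above 0.03 m).
It also fails if it takes over 72 s, if anything falls off the work surface, if the arm or the gripper's body presses on something with over 40 N, if the wrist force passes 120 N, or if a joint passes its speed limit or range.

## Working session

There is one attempt and no reset: what is moved stays moved. The work goes in short steps, Python scripts to look and compute and a shell command to move; the robot and the scene stay as the last step left them, time stands still between calls to the robot, and variables do not carry over. Pictures are saved under pics/ and viewed, and the job is handed in when it is done.

```bash
ls; mkdir -p pics; python3 - <<'E'
from cell import telemetry, optics, ctrl
import cv2
o=telemetry.get_obs();print({k:o[k] for k in('time_s','tool_pos','tcp_rot','force','width')})
for n in("scene","side","wrist"):
    cv2.imwrite(f"pics/{n}0.png",optics.snapshot(n)); c=optics.camera_model(n); print(n,c)
E
```

```text
pics
{'time_s': 0.0, 'tool_pos': array([ 6.74397432e-01, -6.80766176e-05,  2.21682776e-01]), 'tcp_rot': array([ 3.14140088e+00,  1.83303176e-03, -1.54037094e-05]), 'force': array([-0.19473639, -0.56840777,  1.12129479]), 'width': 0.9999785546278643}
scene {'K': array([[396.31584345,   0.        , 315.63343385],
       [  0.        , 396.31584345, 203.36954932],
       [  0.        ,   0.        ,   1.        ]]), 'position': array([ 1.09537807, -0.10419324,  1.16147896]), 'orientation': array([-2.63169442, -0.01341198,  1.33837528])}
side {'K': array([[477.73351141,   0.        , 315.32441791],
       [  0.        , 477.73351141, 194.47604252],
       [  0.        ,   0.        ,   1.        ]]), 'position': array([ 0.41286436, -1.0424345 ,  0.8888916 ]), 'orientation': array([-2.22241943, -0.01528004, -0.05978515])}
wrist {'K': array([[324.35167781,   0.        , 319.50516331],
       [  0.        , 324.35167781, 194.90102999],
       [  0.        ,   0.        ,   1.        ]]), 'position': array([0.67472971, 0.08048593, 0.38390887]), 'orientation': array([ 2.84527301e+00,  1.55513007e-03, -1.04989964e-03])}
```

View pics/scene0.png

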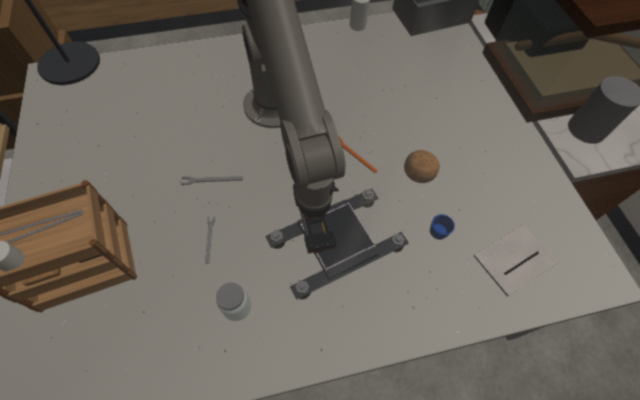

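View pics/side0.png

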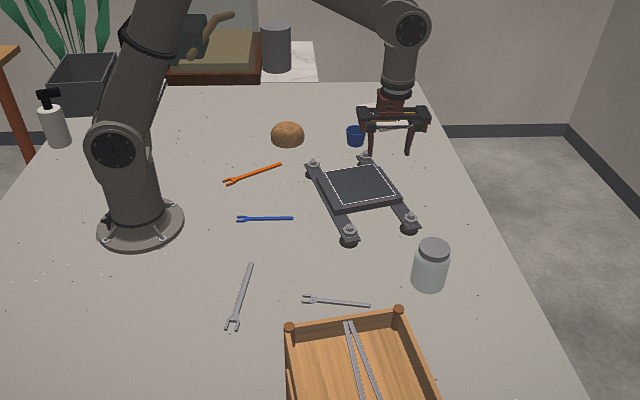

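View pics/wrist0.png

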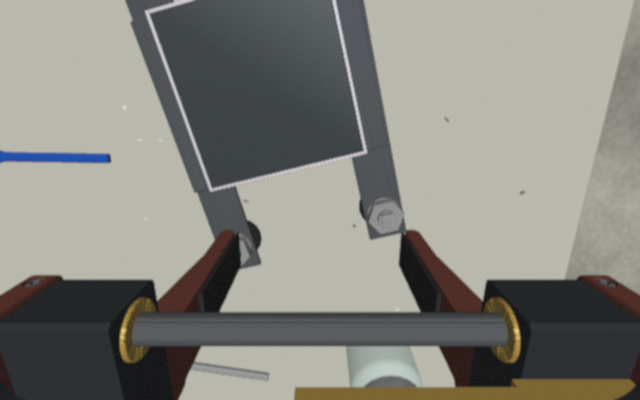

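```bash
cat > h.py <<'E'
import numpy as np, cv2
from scipy.spatial.transform import Rotation as R
from cell import telemetry, optics, ctrl
def rot(o): return R.from_euler('xyz',o).as_matrix()
def ray(c,px):
    d=np.linalg.inv(c['K'])@np.array([px[0],px[1],1.]); return c['position'],rot(c['orientation'])@d
def plane(c,px,z):
    p,d=ray(c,px); return p+d*(z-p[2])/d[2]
def tri(cs,pxs):
    A=np.zeros((3,3));b=np.zeros(3);L=[]
    for c,px in zip(cs,pxs):
        p,d=ray(c,px);d=d/np.linalg.norm(d);M=np.eye(3)-np.outer(d,d);A+=M;b+=M@p;L.append((p,M))
    x=np.linalg.solve(A,b);return x,[np.linalg.norm(M@(x-p)) for p,M in L]
def proj(c,P):
    q=rot(c['orientation']).T@(np.asarray(P)-c['position']);q=c['K']@q;return q[:2]/q[2]
def crop(img,x0,y0,x1,y1,s,name):
    cv2.imwrite(name,cv2.resize(img[y0:y1,x0:x1],None,fx=s,fy=s,interpolation=cv2.INTER_CUBIC))
E
python3 - <<'E'
from h import *
a=cv2.imread('pics/scene0.png');b=cv2.imread('pics/side0.png')
crop(a,170,165,290,275,5,'pics/c1.png')
crop(b,210,220,440,340,3.4,'pics/c2.png')
S=optics.camera_model('scene');D=optics.camera_model('side')
for n,p in [('tailbig',(242,179)),('headbig',(183,181)),('headsm',(211,219)),('tailsm',(208,262))]: print(n,plane(S,p,.007))
for n,p in [('tailbig',(251,264)),('headbig',(233,327)),('headsm',(305,299)),('tailsm',(369,304))]: print(n,plane(D,p,.007))
E
```

```text
tailbig [ 0.32038148 -0.16565817  0.007     ]
headbig [ 0.28369545 -0.36349368  0.007     ]
headsm [ 0.45140237 -0.28565552  0.007     ]
tailsm [ 0.59765413 -0.31017663  0.007     ]
tailbig [ 0.31405059 -0.17418032  0.007     ]
headbig [ 0.28324932 -0.36708909  0.007     ]
headsm [ 0.44665424 -0.29482917  0.007     ]
tailsm [ 0.59594428 -0.31686724  0.007     ]
```

```bash
python3 - <<'E'
from h import *
b=cv2.imread('pics/side0.png')
crop(b,295,140,435,250,5.5,'pics/c3.png')
E
```

```text
(no output)
```

View pics/c1.png

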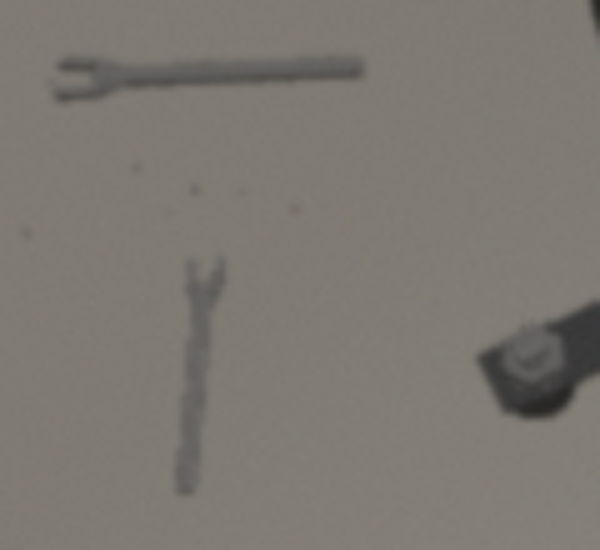

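View pics/c2.png

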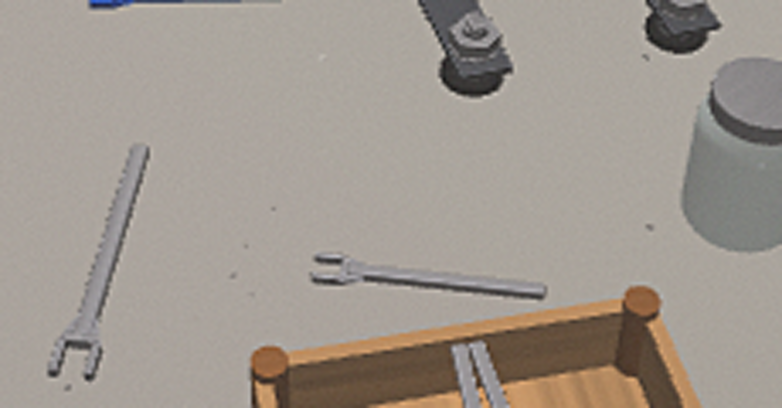

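View pics/c3.png

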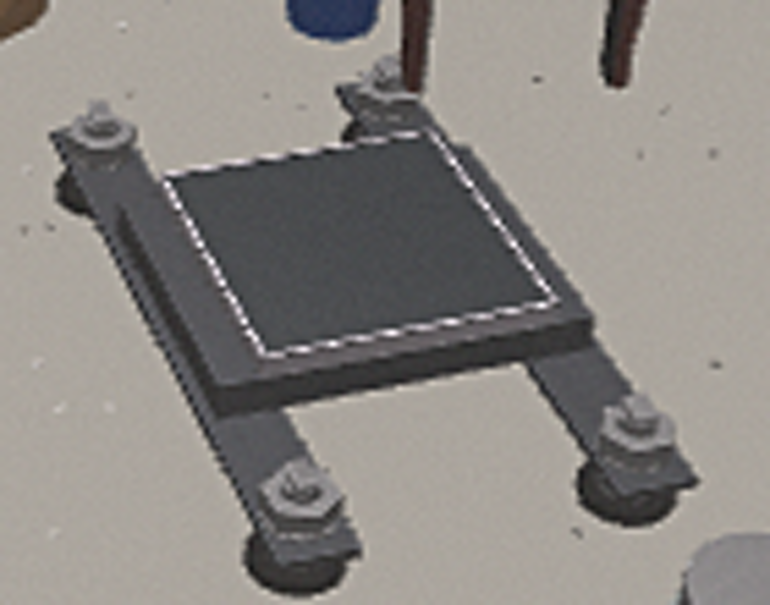

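```bash
python3 - <<'E'
from h import *
a=cv2.imread('pics/scene0.png');
crop(a,255,180,415,300,5,'pics/c4.png')
S=optics.camera_model('scene');D=optics.camera_model('side');W=optics.camera_model('wrist')
f={'nr':((349.5,229)),'fr':(410.5,215.5),'nl':(313,160.5)}
for k,v in f.items(): print(k,plane(D,v,.060))
# wrist tile corners z~.066
for p in [(210,190),(367,153),(335,0),(147,12)]: print(plane(W,p,.066))
for p in [(386,216),(245,250)]: print('foot',plane(W,p,.06))
# crate posts
for p in [(289,327),(399,310)]: print('post z.08',plane(D,p,.08))
print(proj(S,[0.735,-.02,.066]))
E
```

```text
nr [ 0.57096645 -0.11063342  0.06      ]
fr [ 0.74338251 -0.06265706  0.06      ]
nl [0.4936755  0.21840543 0.06      ]
[ 0.56237205 -0.01127937  0.066     ]
[0.72099397 0.02658266 0.066     ]
[0.68773537 0.15986957 0.066     ]
[0.52337937 0.15083013 0.066     ]
foot [ 0.74491039 -0.04193934  0.06      ]
foot [ 0.5919737  -0.08182661  0.06      ]
post z.08 [ 0.4080479  -0.42849481  0.08      ]
post z.08 [ 0.64227173 -0.3960216   0.08      ]
[310.13497516 277.15829767]
```

View pics/c4.png

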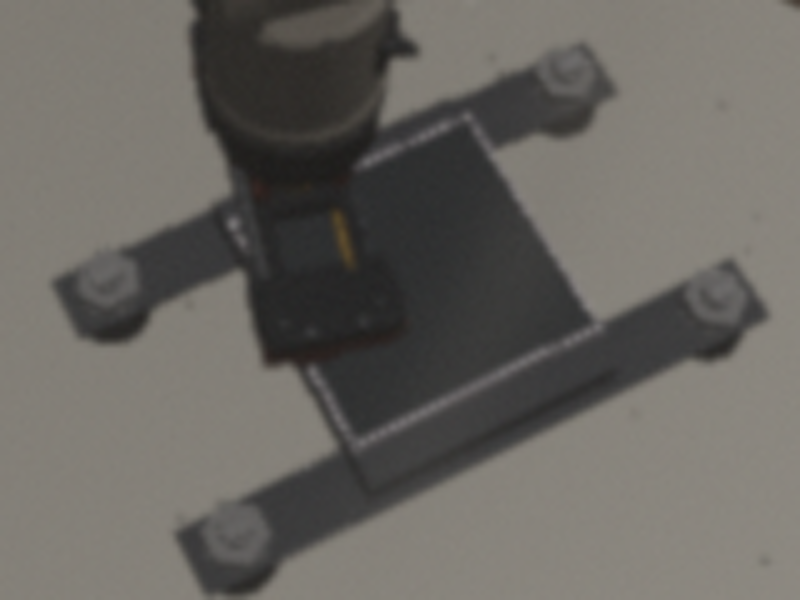

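```bash
python3 - <<'E'
from h import *
S=optics.camera_model('scene');D=optics.camera_model('side');W=optics.camera_model('wrist')
nr=[(277,235.5),(349.5,229)]; fr=[(302.8,285.5),(410.5,215.5)]; nl=[(368.7,194.2),(313,160.5)]
for q in (nr,fr,nl): print(tri([S,D],q), plane(S,q[0],.06),plane(D,q[1],.06))
print(tri([S,D,W],fr+[(386,216)]),tri([S,W],[fr[0],(386,216)]))
print(telemetry.get_obs()['qpos'])
E
```

```text
(array([ 0.57400035, -0.08842607,  0.04091304]), [np.float64(0.0008373296348793822), np.float64(0.0008373296348792222)]) [ 0.58208039 -0.08830208  0.06      ] [ 0.57096645 -0.11063342  0.06      ]
(array([ 0.7485752 , -0.04507448,  0.04565964]), [np.float64(0.0007499142541728351), np.float64(0.0007499142541728482)]) [ 0.7523662  -0.04544477  0.06      ] [ 0.74338251 -0.06265706  0.06      ]
(array([0.49638631, 0.23166298, 0.0494216 ]), [np.float64(0.0023824418693051156), np.float64(0.0023824418693050914)]) [0.50453106 0.22716967 0.06      ] [0.4936755  0.21840543 0.06      ]
(array([ 0.748275  , -0.04604651,  0.04662421]), [np.float64(0.0013142342388578847), np.float64(0.0007763186269728294), np.float64(0.0010302203533487746)]) (array([ 0.74804148, -0.04556658,  0.04824909]), [np.float64(0.0009887362527234683), np.float64(0.0009887362527232924)])
[-0.10808037  0.47758147  0.02236595  1.55617376 -0.01149079  1.10928565
 -0.08308988]
```

```bash
python3 -m inch '[[-20,30,0,-8.5,1],[-40,60,0,-17,1],[-60,100,10,-25.5,1],[-80,140,20,-34,1],[-100,180,30,-42.5,1],[-120,220,40,-51,1],[-145,260,50,-59.5,1],[-155,300,60,-68,1],[-155,300,60,-76.5,1],[-155,300,60,-81.5,1],[-155,300,60,-81.5,1],[-155,300,60,-81.5,1]]' 
python3 - <<'E'
from h import *
o=telemetry.get_obs();print(o['tool_pos'],o['tcp_rot'],o['qpos'])
cv2.imwrite('pics/w1.png',optics.snapshot('wrist'))
cv2.imwrite('pics/sc1.png',optics.snapshot('scene'))
E
```

```text
time_s: 1.35
tool_pos: [0.52, -0.2998, 0.1625]
tcp_rot: [-3.141, -0.0, 1.42]
force: [0.4, -0.2, -0.7]
width: 0.998
[ 0.51995438 -0.29979416  0.16250377] [-3.14134610e+00 -3.07867988e-04  1.42010970e+00] [ 0.56375146  0.42546862 -0.18763826  1.78835043  0.09540709  0.93688292
  1.75596574]
```

View pics/w1.png

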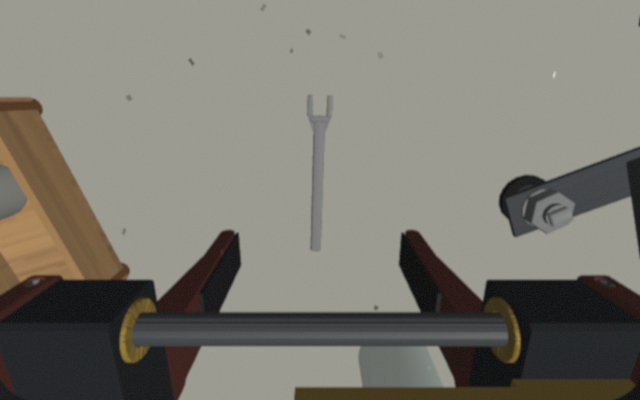

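View pics/sc1.png

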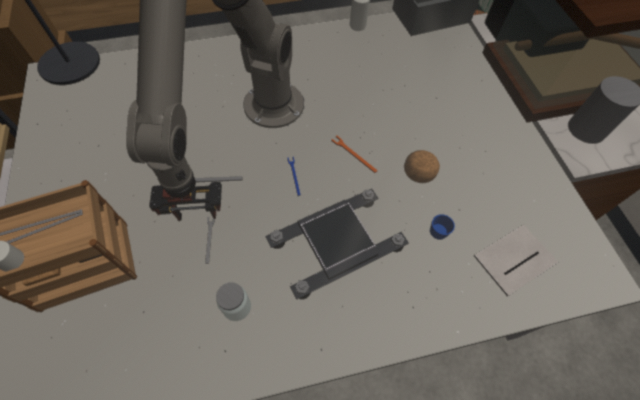

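```bash
python3 - <<'E'
from h import *
a=cv2.imread('pics/w1.png'); W=optics.camera_model('wrist')
crop(a,260,80,380,270,4,'pics/c5.png')
g=cv2.cvtColor(a,cv2.COLOR_BGR2GRAY); bg=cv2.medianBlur(g,51)
m=((bg.astype(int)-g)>18).astype(np.uint8); m[:, :290]=0; m[:,350:]=0; m[:85]=0; m[265:]=0
n,l,s,_=cv2.connectedComponentsWithStats(m); k=1+np.argmax(s[1:,4]); print(s[k])
ys,xs=np.where(l==k)
for y in range(ys.min(),ys.max()+1,6): r=xs[ys==y]; print(y,r.min(),r.max(),len(r),end='; ')
S=optics.camera_model('scene')
print()
for nm,p in [('tipL',(310,95.5)),('tipR',(330,95.5)),('tail',(316,250))]: print(nm,plane(W,p,.007))
b=cv2.imread('pics/sc1.png')
for nm,p in [('tip',(211.5,217.5)),('tail',(208,262.5))]: print(nm,plane(S,p,.007))
print('can',plane(S,(234,318),.0), 'canlid',plane(S,(231,294),.12))
print('W foot',plane(W,(557,215),.062))
E
```

```text
[ 307   95   26  156 1822]
95 308 311 4; 101 307 331 10; 107 307 331 11; 113 307 330 11; 119 309 329 21; 125 311 327 17; 131 313 324 12; 137 313 324 12; 143 313 323 11; 149 313 323 11; 155 312 323 12; 161 312 322 11; 167 312 322 11; 173 312 322 11; 179 312 322 11; 185 312 322 11; 191 312 322 11; 197 311 322 12; 203 311 321 11; 209 311 320 10; 215 311 321 11; 221 311 321 11; 227 311 321 11; 233 311 320 10; 239 310 320 11; 245 310 320 11; 
tipL [ 0.43884277 -0.29628617  0.007     ]
tipR [ 0.4416521  -0.27777149  0.007     ]
tail [ 0.59726844 -0.3151499   0.007     ]
tip [ 0.44627421 -0.28349631  0.007     ]
tail [ 0.59928261 -0.31034172  0.007     ]
can [ 0.78278383 -0.25604405  0.        ] canlid [ 0.75051954 -0.23975167  0.12      ]
W foot [ 0.5684169  -0.09977527  0.062     ]
```

View pics/c5.png

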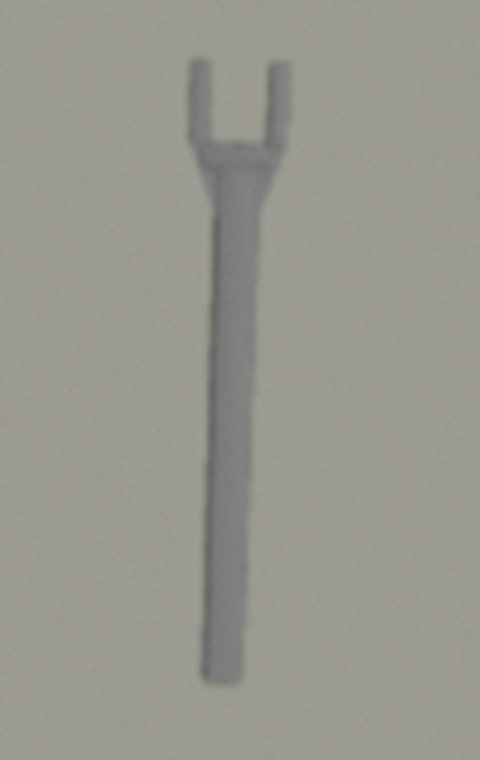

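```bash
python3 -m inch '[[-1,-7,40,1.8,0],[-1,-7,80,1.8,0],[-1,-7,100,1.8,0],[-1,-7,100,1.8,0],[-1,-7,100,1.8,0]]' 
python3 - <<'E'
from h import *
o=telemetry.get_obs();print(o['tool_pos'],o['tcp_rot'],o['time_s'])
W=optics.camera_model('wrist')
a=optics.snapshot('wrist');cv2.imwrite('pics/w2.png',a)
W1={'K':W['K']}
g=cv2.cvtColor(a,cv2.COLOR_BGR2GRAY); bg=cv2.medianBlur(g,81)
m=((bg.astype(int)-g)>18).astype(np.uint8); m[:, :270]=0; m[:,370:]=0
n,l,s,_=cv2.connectedComponentsWithStats(m); k=1+np.argmax(s[1:,4]); print(s[k])
ys,xs=np.where(l==k)
for y in range(ys.min(),ys.max()+1,8): r=xs[ys==y]; print(y,r.min(),r.max(),len(r),end='; ')
print(W['position'],W['orientation'])
E
```

```text
time_s: 1.95
tool_pos: [0.5134, -0.2998, 0.0631]
tcp_rot: [3.141, 0.0, 1.391]
force: [0.1, -0.1, 1.2]
width: 0.586
[ 0.51342962 -0.29976923  0.06314346] [3.14142378e+00 6.61718199e-05 1.39094655e+00] 1.95
[ 270  105  100  242 6522]
105 301 334 13; 113 300 336 18; 121 300 335 17; 129 300 335 17; 137 302 334 33; 145 305 330 26; 153 309 327 19; 161 310 326 17; 169 310 325 16; 177 310 325 16; 185 310 325 16; 193 310 325 16; 201 310 325 16; 209 310 325 16; 217 310 325 16; 225 310 325 16; 233 310 325 16; 241 311 325 15; 249 311 325 15; 257 311 325 15; 265 311 325 15; 273 311 325 15; 281 311 325 15; 289 311 325 15; 297 311 324 14; 305 312 312 1; 313 270 369 99; 321 270 369 100; 329 277 365 89; 337 280 359 80; 345 275 364 90; [ 0.43445905 -0.28511955  0.22510661] [2.84588248e+00 6.73848076e-04 1.38989172e+00]
```

View pics/w2.png

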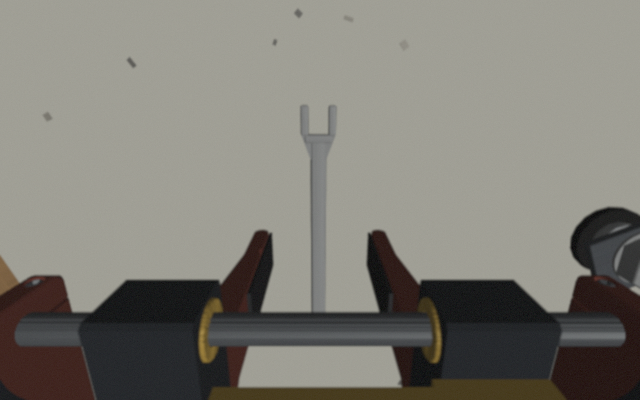

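```bash
python3 - <<'E'
from h import *
W=optics.camera_model('wrist')
W1=dict(W)
# reconstruct camera at w1 from rigid offset in tool frame
T2=np.array([.51342962,-.29976923,.06314346]);R2=rot([3.14142378,0.00006617,1.39094655])
off=R2.T@(W['position']-T2);Rc=R2.T@rot(W['orientation'])
T1=np.array([.51995438,-.29979416,.16250377]);R1=rot([-3.1413461,-.00030787,1.4201097])
W1={'K':W['K'],'position':T1+R1@off,'orientation':R.from_matrix(R1@Rc).as_euler('xyz')}
print('off',off,R.from_matrix(Rc).as_euler('xyz'))
print('tip',tri([W1,W],[(320,95.5),(318,104.8)]))
print('shoulder',tri([W1,W],[(319,118),(318,135.5)]))
p=plane(W,(318,104.8),.007);q=plane(W,(317.8,281),.007);print(p,q,(R2.T@(p-T2))*1e3,(R2.T@(q-T2))*1e3)
E
```

```text
off [ 9.43702445e-05 -7.99107773e-02 -1.62645883e-01] [-0.29722016 -0.00108815  0.00107838]
tip (array([ 0.44082924, -0.28766753, -0.01277408]), [np.float64(0.00016807751509486052), np.float64(0.0001680775150947814)])
shoulder (array([ 0.46282021, -0.29191616, -0.02031929]), [np.float64(1.424066988310369e-05), np.float64(1.4240669883074419e-05)])
[ 0.44026782 -0.28761807  0.007     ] [ 0.56850094 -0.31141203  0.007     ] [ -1.12843299 -74.16483849  56.13101111] [-1.60003897 56.2562581  56.15306699]
```

```bash
python3 -m inch '[[-1,0,30,0,0],[-1,0,50,0,0],[-1,0,60,0,0],[-1,0,60,0,0],[-1,0,60,0,-1],[-1,0,60,0,-1],[-1,0,60,0,-1],[-1,0,60,0,-1],[-1,0,60,0,-1],[-1,0,60,0,-1]]' 30
```

```text
time_s: 3.0
tool_pos: [0.513, -0.3011, 0.0031]
tcp_rot: [3.141, 0.0, 1.391]
force: [-0.7, 1.1, 4.5]
width: 0.117
```

```bash
python3 -m inch '[[0,0,-40,0,-1],[0,0,-80,0,-1],[0,0,-120,4,-1],[30,0,-150,12,-1],[60,0,-150,20.5,-1],[90,0,-150,29,-1],[120,0,-150,37.5,-1],[150,-1,-150,46,-1],[180,-2,-150,54.5,-1],[210,-3,-150,63,-1],[245,-4,-150,71.5,-1],[280,-4,-150,80,-1]]' && python3 -m inch '[[0,0,0,8.5,-1],[0,0,0,17,-1],[0,0,0,25.5,-1],[0,0,0,34,-1],[0,0,0,42.5,-1],[0,0,0,51,-1],[0,0,0,59.5,-1],[0,0,0,68,-1],[0,0,0,76.5,-1],[0,0,0,85,-1],[0,0,0,85,-1]]'
python3 - <<'E'
from h import *
o=telemetry.get_obs();print(o['tool_pos'],o['tcp_rot'],o['qpos'])
E
```

```text
time_s: 4.2
tool_pos: [0.5585, -0.0236, 0.1524]
tcp_rot: [3.142, 0.001, -0.012]
force: [0.1, 0.7, -1.2]
width: 0.12
time_s: 5.3
tool_pos: [0.5586, -0.0246, 0.1523]
tcp_rot: [3.141, -0.0, -1.49]
force: [-0.6, -0.1, -0.7]
width: 0.118
[ 0.55855051 -0.0245625   0.1523445 ] [ 3.14083654e+00 -2.49237803e-04 -1.48978937e+00] [-0.34862606  0.38102373  0.35365094  1.92305403 -0.16936133  0.86692206
 -1.39794819]
```

```bash
python3 -m inch '[[0,0,0,8.5,-1],[0,0,0,17,-1],[0,0,0,25.5,-1],[0,0,0,34,-1],[0,0,0,42.5,-1],[0,0,0,51,-1],[0,0,0,59.5,-1],[0,0,0,68,-1],[0,0,0,76.5,-1],[0,0,0,81,-1],[0,0,0,81,-1]]'
python3 - <<'E'
from h import *
o=telemetry.get_obs();print(o['tool_pos'],o['tcp_rot'],o['qpos'])
cv2.imwrite('pics/w3.png',optics.snapshot('wrist'))
cv2.imwrite('pics/sd3.png',optics.snapshot('side'))
E
```

```text
time_s: 6.4
tool_pos: [0.5587, -0.0245, 0.1524]
tcp_rot: [-3.142, -0.001, -2.899]
force: [-0.9, 0.4, -1.3]
width: 0.119
[ 0.5586538  -0.02451599  0.15235315] [-3.14152392e+00 -7.50171384e-04 -2.89910904e+00] [-0.60254685  0.43954621  0.69388068  1.93834788 -0.35764779  0.88926911
 -2.62493792]
```

View pics/w3.png

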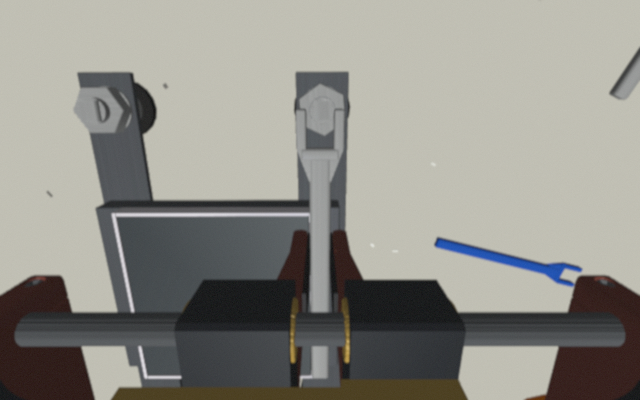

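View pics/sd3.png

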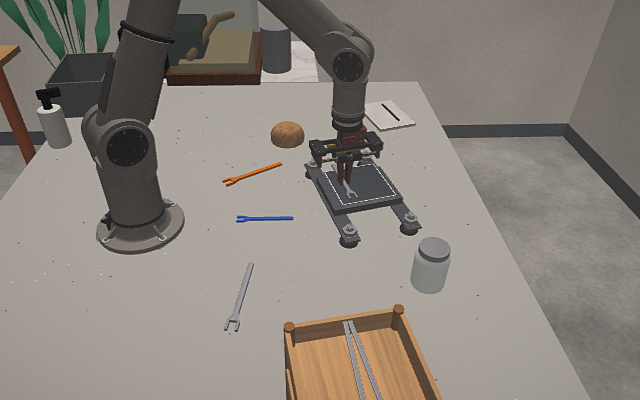

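```bash
cat >> h.py <<'E'
# wrist camera in tool frame (mm) using camera_model rigid offset
OFF=np.array([0.094,-79.911,-162.646]);RC=R.from_euler('xyz',[-0.29722016,-0.00108815,0.00107838]).as_matrix()
K=np.array([[324.35167781,0,319.50516331],[0,324.35167781,194.90102999],[0,0,1]])
def tproj(p): q=K@(RC.T@(np.asarray(p,float)-OFF)); return q[:2]/q[2]
def tplane(px,z):
    d=RC@(np.linalg.inv(K)@np.array([px[0],px[1],1.])); return OFF+d*(z-OFF[2])/d[2]
E
python3 - <<'E'
from h import *
a=cv2.imread('pics/w3.png')
crop(a,270,60,370,190,6,'pics/c6.png')
print('pred tip top',tproj([0,-74.2,-3.9]),'bottom',tproj([0,-74.2,3.1]),'crotch?',tproj([0,-50,-3.9]))
E
```

```text
pred tip top [319.68460535 108.1789736 ] bottom [319.69253275 107.65136385] crotch? [319.72940748 158.75511617]
```

View pics/c6.png

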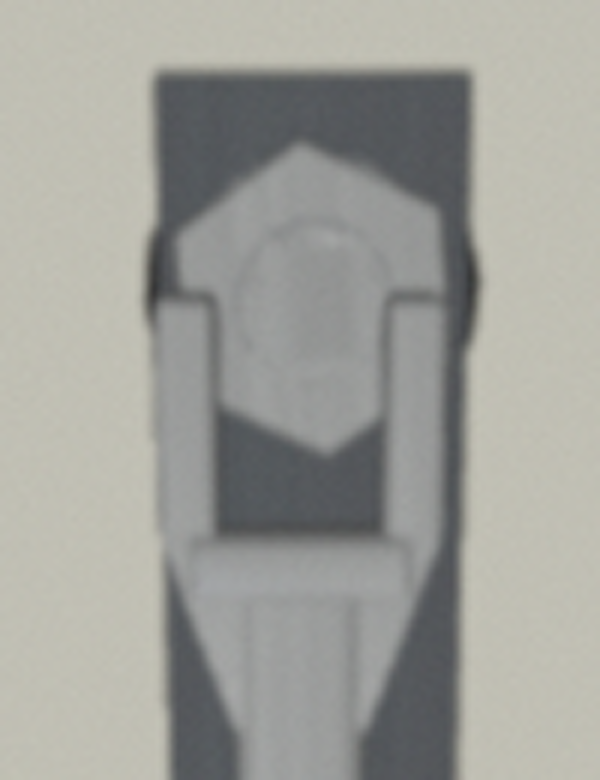

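```bash
python3 - <<'E'
from h import *
print('screw',tplane((322.5,108.7),100.4),'nut',tplane((322,109.7),105.4))
print('jaw tip',tplane((320.2,109.5),-3.9), 'shoulder crotch',tplane((320.2,149.5),-3.9))
# bar edges at z 30 -> tool z 122.4
for p in [(296.2,72),(348.2,72),(298.2,185),(345.8,185)]: print(tplane(p,122.4))
E
```

```text
screw [  2.14606353 -70.05039642 100.4       ] nut [  1.78636375 -69.08973788 105.4       ]
jaw tip [  0.24357173 -73.59486084  -3.9       ] shoulder crotch [  0.23500231 -54.59393058  -3.9       ]
[-19.39028744 -98.48081138 122.4       ]
[ 23.43301229 -98.43159952 122.4       ]
[-19.70215795  -2.04823339 122.4       ]
[ 23.64183862  -2.01437811 122.4       ]
```

```bash
python3 -m inch '[[1.8,-5,30,0,-1],[1.8,-5,60,0,-1],[1.8,-5,76,0,-1],[1.8,-5,80,0,-1],[1.8,-5,80,0,-1],[1.8,-5,80,0,-1]]'
python3 - <<'E'
from h import *
o=telemetry.get_obs();print(o['tool_pos'],o['tcp_rot'],o['qpos'][6])
a=optics.snapshot('wrist');cv2.imwrite('pics/w4.png',a)
crop(a,270,60,370,190,6,'pics/c7.png')
E
```

```text
time_s: 7.1
tool_pos: [0.5593, -0.0302, 0.0737]
tcp_rot: [-3.141, 0.002, -2.902]
force: [0.3, -0.5, -0.7]
width: 0.121
[ 0.55925842 -0.03015695  0.07371919] [-3.14129508e+00  1.77104407e-03 -2.90198936e+00] -2.534153988720693
```

View pics/c7.png

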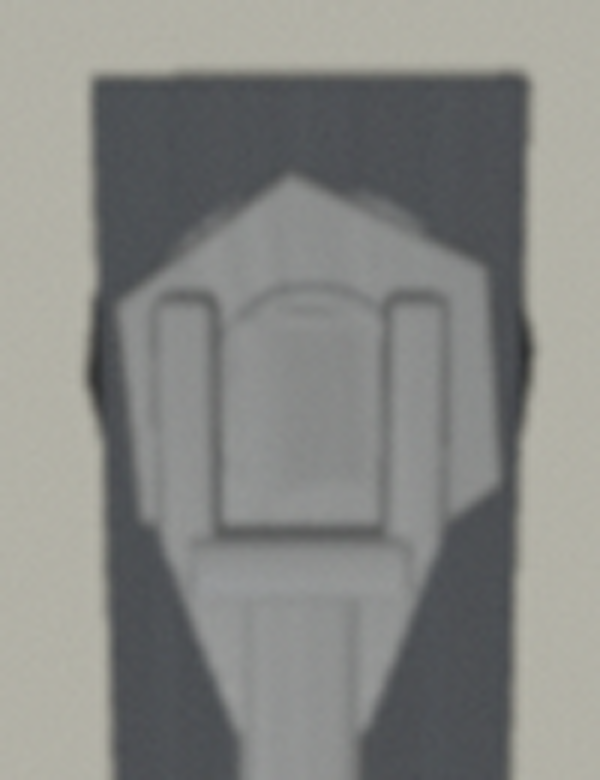

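```bash
python3 - <<'E'
from h import *
a=cv2.imread('pics/w4.png');g=cv2.cvtColor(a,cv2.COLOR_BGR2GRAY)[95:160,285:355]
g=np.clip((g.astype(float)-110)*4,0,255).astype(np.uint8)
cv2.imwrite('pics/c8.png',cv2.resize(g,None,fx=10,fy=9,interpolation=cv2.INTER_CUBIC))
zb=73.7-30
L=tplane((270+93/6,72.6),zb);Rr=tplane((270+527/6,72.6),zb);print('bar top end',L,Rr,(L+Rr)/2)
L=tplane((270+113/6,185),zb);Rr=tplane((270+510/6,185),zb);print('bar',L,Rr,(L+Rr)/2)
print('jaw',tplane((320.25,109.5),-3.9),'crotch',tplane((320.25,149),-3.9))
print('round top edge',tplane((270+302/6,60+282/6),73.7-52))
# nut vertices z47
for p in [(293,173),(118,303),(140,518),(487,268),(500,485)]: print('nut',tplane((270+p[0]/6,60+p[1]/6),73.7-48))
E
```

```text
bar top end [-20.40151565 -93.02570432  43.7       ] [ 22.74228104 -92.97620044  43.7       ] [  1.17038269 -93.00095238  43.7       ]
bar [-20.41205122 -23.5506389   43.7       ] [ 23.20362548 -23.51657141  43.7       ] [  1.39578713 -23.53360516  43.7       ]
jaw [  0.26725509 -73.59483633  -3.9       ] crotch [  0.25964333 -54.83991127  -3.9       ]
round top edge [  0.34147163 -73.90418265  21.7       ]
nut [ -0.47798833 -83.45911     25.7       ]
nut [-16.90486388 -71.89049694  25.7       ]
nut [-15.34016848 -51.7316364   25.7       ]
nut [ 17.60060838 -75.01672488  25.7       ]
nut [ 19.40617276 -54.87740906  25.7       ]
```

View pics/c8.png

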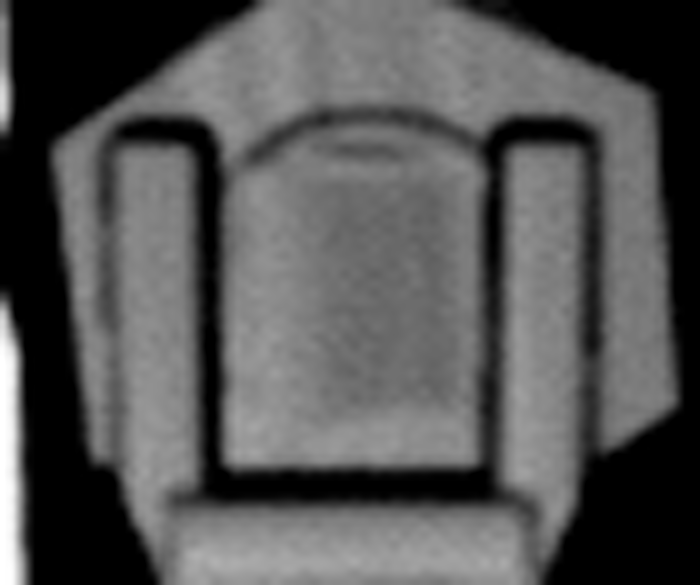

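```bash
python3 -m inch '[[1,0.4,4,0,-1],[1,0.4,6,0,-1],[1,0.4,6,0,-1],[1,0.4,6,0,-1]]'
python3 - <<'E'
from h import *
o=telemetry.get_obs();print(o['tool_pos'],o['tcp_rot'],o['qpos'][6])
p0=np.array([.55925842,-.03015695,.07371919]);Rt=rot([-3.1413,.00177,-2.902]);print((Rt.T@(o['tool_pos']-p0))*1e3)
a=optics.snapshot('wrist');cv2.imwrite('pics/w5.png',a)
g=cv2.cvtColor(a,cv2.COLOR_BGR2GRAY)[60:190,270:370]
g=np.clip((g.astype(float)-60)*2,0,255).astype(np.uint8)
cv2.imwrite('pics/c9.png',cv2.resize(g,None,fx=6,fy=6,interpolation=cv2.INTER_CUBIC))
E
```

```text
time_s: 7.55
tool_pos: [0.5572, -0.0298, 0.0667]
tcp_rot: [3.142, -0.0, -2.902]
force: [0.2, -0.1, -1.0]
width: 0.118
[ 0.5572412  -0.02980041  0.06667957] [ 3.14154683e+00 -2.66499515e-05 -2.90234858e+00] -2.528287023381005
[1.88744622 0.82711471 7.03604521]
```

View pics/c9.png

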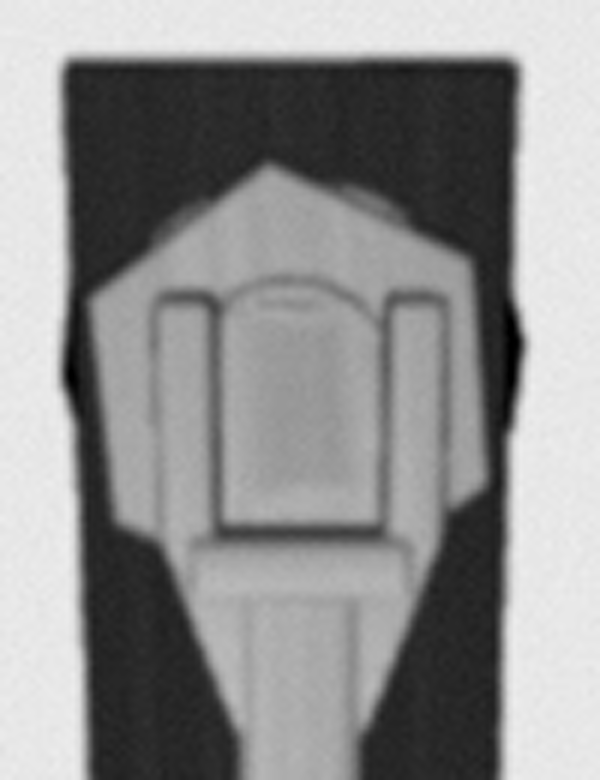

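```bash
python3 - <<'E'
from h import *
z=66.7
print('apex',tplane((319.1,60+279/6),z-52)); print('face',tplane((320.5,60+302/6),z-62),tplane((320.5,60+490/6),z-62))
print('jaw',tplane((320.2,109.5),-3.9))
for p in [(90,300),(487,485),(115,520),(472,262)]: print(tplane((270+p[0]/6,60+p[1]/6),z-48))
E
```

```text
apex [ -0.31877496 -74.38779328  14.7       ]
face [  0.4014004  -72.84952667   4.7       ] [  0.39859203 -57.25829367   4.7       ]
jaw [  0.24357173 -73.59486084  -3.9       ]
[-18.7925253  -72.45339893  18.7       ]
[ 17.48329067 -55.80892396  18.7       ]
[-17.10187956 -52.59463819  18.7       ]
[ 15.59005971 -75.71883976  18.7       ]
```

```bash
python3 -m inch '[[-0.4,-0.4,1,0,-1],[-0.4,-0.4,3,0,-1],[-0.4,-0.4,5,0,-1],[-0.4,-0.4,7,0,-1],[-0.4,-0.4,7,0,-1]]'
python3 - <<'E'
from h import *
o=telemetry.get_obs();print(o['tool_pos'],o['tcp_rot'],o['force'],o['moment'])
p0=np.array([.5572412,-.0298004,.06667957]);Rt=rot([-3.1413,.00,-2.902]);print((Rt.T@(o['tool_pos']-p0))*1e3,Rt.T@o['force'])
E
```

```text
time_s: 8.1
tool_pos: [0.5577, -0.0301, 0.0594]
tcp_rot: [-3.142, -0.0, -2.902]
force: [0.3, 1.2, -0.8]
width: 0.123
[ 0.55771175 -0.03014454  0.05936784] [-3.14151232e+00 -2.09638626e-04 -2.90239124e+00] [ 0.32369851  1.18158275 -0.80225767] [ 0.16654049 -0.00232847 -0.0021612 ]
[-0.37544611 -0.44383154  7.31185782] [-0.59484976  1.07124934  0.8019442 ]
```

```bash
python3 -m inch '[[0,0,2,0,-1],[0,0,3.5,0,-1],[0,0,4.3,0,-1],[0,0,4.3,0,-1]]'
python3 - <<'E'
from h import *
o=telemetry.get_obs();print(o['tool_pos'],o['tcp_rot'],o['force'],o['moment'])
a=optics.snapshot('wrist');cv2.imwrite('pics/w6.png',a)
g=a[60:190,270:370]
g=np.clip((g.astype(float)-40)*1.6,0,255).astype(np.uint8)
cv2.imwrite('pics/c10.png',cv2.resize(g,None,fx=6,fy=6,interpolation=cv2.INTER_CUBIC))
E
```

```text
time_s: 8.5
tool_pos: [0.5578, -0.0301, 0.0553]
tcp_rot: [-3.142, 0.0, -2.902]
force: [1.2, 1.0, -1.0]
width: 0.12
[ 0.55778436 -0.03011895  0.05526786] [-3.14158874e+00  6.88460679e-07 -2.90244800e+00] [ 1.20105942  1.01092546 -1.04334233] [ 0.13994995 -0.06240978  0.00364773]
```

View pics/c10.png

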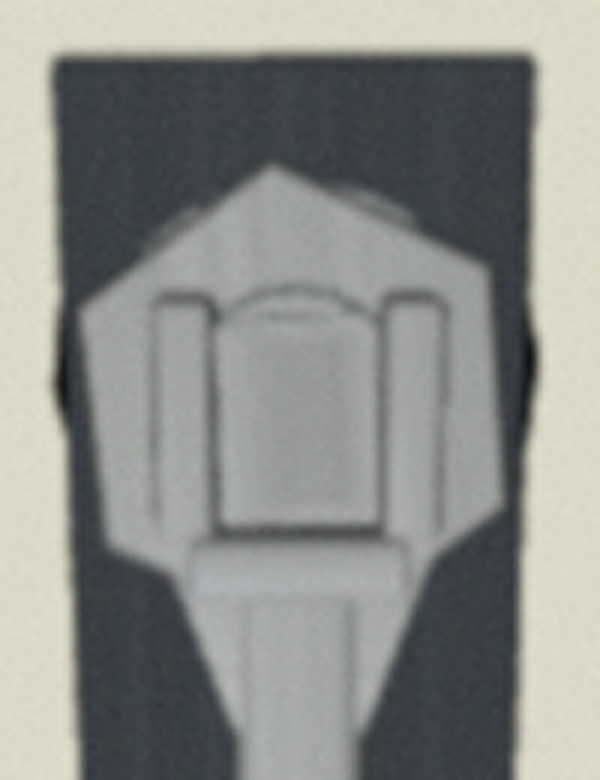

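```bash
python3 -m inch '[[0,0,0.6,0,-1],[0,0,0.6,0,-1]]'; python3 -m inch '[[0,0,0,0,-0.4],[0,0,0,0,-0.4],[0,0,0,0,-0.4],[0,0,0,0,-0.4]]'
python3 - <<'E'
from h import *
o=telemetry.get_obs();print(o['tool_pos'],o['force'],o['moment'])
a=optics.snapshot('wrist');cv2.imwrite('pics/w7.png',a)
b=optics.snapshot('side')
cv2.imwrite('pics/c11.png',np.hstack([cv2.resize(a[60:310,220:420],None,fx=2.2,fy=2.2,interpolation=cv2.INTER_CUBIC)[:550],cv2.resize(b[180:260,310:360],(344,550),interpolation=cv2.INTER_CUBIC)]))
E
```

```text
time_s: 8.75
tool_pos: [0.5578, -0.0301, 0.0551]
tcp_rot: [3.141, 0.0, -2.903]
force: [-1.2, 0.7, 3.5]
width: 0.12
time_s: 9.15
tool_pos: [0.5577, -0.0302, 0.0547]
tcp_rot: [-3.142, -0.0, -2.903]
force: [0.2, -1.0, 0.1]
width: 0.297
[ 0.55767873 -0.030175    0.0546645 ] [ 0.17871099 -0.95615223  0.13783563] [0.18916117 0.01353199 0.03700005]
```

View pics/c11.png

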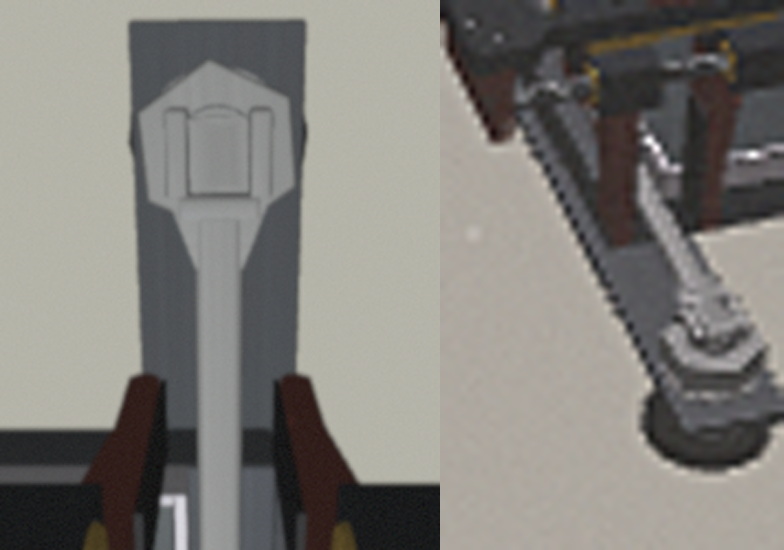

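```bash
python3 -m inch '[[0,0,-30,0,-0.4],[0,0,-60,0,-0.2],[0,-20,-100,-8,0.3],[0,-40,-100,-16.5,0.3],[0,-60,-100,-25,0.3],[0,-80,-100,-33.5,0.3],[0,-100,-100,-42,0.3],[0,-120,-100,-50.5,0.3],[0,-130,-100,-59,0.3],[0,-130,-100,-67.5,0.3],[0,-130,-100,-76,0.3],[0,-130,-100,-84.5,0.3]]' && python3 -m inch '[[0,0,0,-8.5,0.3],[0,0,0,-17,0.3],[0,0,0,-25.5,0.3],[0,0,0,-34,0.3],[0,0,0,-42.5,0.3],[0,0,0,-51,0.3],[0,0,0,-59.5,0.3],[0,0,0,-68,0.3],[0,0,0,-76.5,0.3],[0,0,0,-85,0.3],[0,0,0,-93.5,0.3],[0,0,0,-95.5,0.3]]'
python3 - <<'E'
from h import *
a=optics.snapshot('scene')
o=telemetry.get_obs();print(o['tool_pos'],o['tcp_rot'],o['qpos'])
a=optics.snapshot('wrist');cv2.imwrite('pics/w8.png',a)
E
```

```text
time_s: 10.45
tool_pos: [0.5884, -0.1567, 0.1546]
tcp_rot: [3.141, 0.0, -1.422]
force: [-0.6, -0.5, 0.3]
width: 0.651
time_s: 11.65
tool_pos: [0.5883, -0.1567, 0.1546]
tcp_rot: [-3.141, 0.0, 0.243]
force: [-0.8, 0.0, -0.0]
width: 0.651
[ 0.58829112 -0.15679622  0.15458082] [-3.14144209e+00  2.64179093e-04  2.42183445e-01] [ 0.20203747  0.44069504 -0.05766506  1.78132504  0.03083986  0.92074498
  0.37337862]
```

View pics/w8.png

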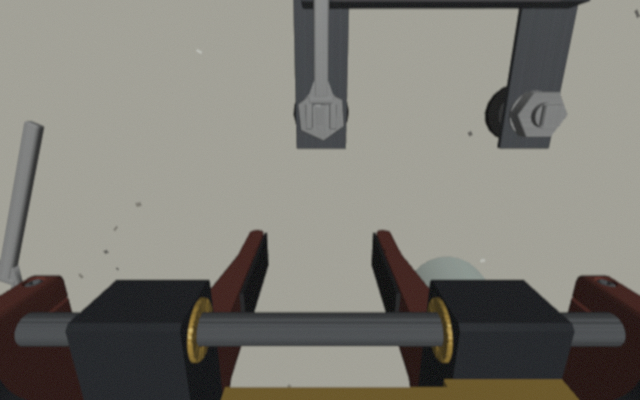

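```bash
python3 - <<'E'
from h import *
a=cv2.imread('pics/w8.png')
g=np.clip((a[70:160,285:360].astype(float)-40)*1.6,0,255).astype(np.uint8)
cv2.imwrite('pics/c12.png',cv2.resize(g,None,fx=8,fy=6.5,interpolation=cv2.INTER_CUBIC))
E
```

```text
(no output)
```

View pics/c12.png

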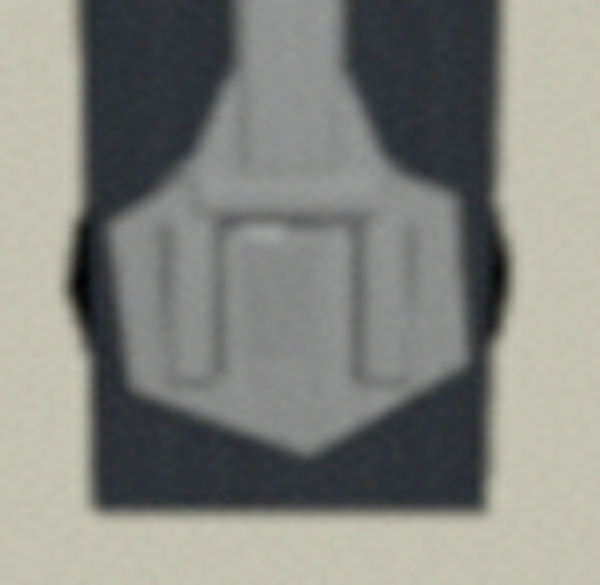

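```bash
python3 - <<'E'
from h import *
def c(V,z,fx,fy,x0,y0): return [tplane((x0+x/fx,y0+y/fy),z)[:2] for x,y in V]
v=c([(108,222),(128,385),(470,362),(458,195),(308,455)],154.6-48,8,6.5,285,70)
m1=((v[0]+v[2])/2+(v[1]+v[3])/2)/2;print(v,m1)
P=np.array([.58829112,-.15679622]);Rt=rot([np.pi,0,.242183]);A=P*1e3+Rt[:2,:2]@m1;print('A',A)
e=v[2]-v[3];e2=v[1]-v[0];print('flat dirs deg',np.degrees(np.arctan2(e[0],e[1])),np.degrees(np.arctan2(e2[0],e2[1])))
# from c10 (tool .55778,-.03012,.05527 yaw -2.90245)
w=c([(80,312),(107,545),(503,507),(488,268),(275,165)],55.3-48,6,6,270,60)
m2=((w[0]+w[2])/2+(w[1]+w[3])/2)/2;print(w,m2)
Rt2=rot([np.pi,0,-2.90245]);B=np.array([557.78,-30.12])+Rt2[:2,:2]@m2;print('B',B)
for e in (w[2]-w[3],w[1]-w[0]): print(np.degrees(np.arctan2(e[0],e[1])))
S=(A+B)/2; print('screw',S,'move tool',Rt[:2,:2].T@(S-P*1e3))
E
```

```text
[array([-17.00390185, -73.35396358]), array([-15.35582423, -53.60344066]), array([ 19.53153618, -56.40896986]), array([ 17.9183787 , -76.50520427]), array([  3.06040936, -44.83218014])] [  1.2725472  -64.96789459]
A [573.94576795 -93.41911389]
flat dirs deg 4.589385161801538 4.7699818188831165
[array([-18.48417756, -71.93889463]), array([-16.78493264, -52.11961043]), array([ 17.83722339, -55.41443254]), array([ 15.97448524, -75.4947707 ]), array([ -1.91363782, -83.74475266])] [ -0.36435039 -63.74192708]
B [573.23251685 -91.9616182 ]
5.299834508502665
4.9003813698870875
screw [573.5891424  -92.69036605] move tool [  1.10109926 -65.76090204]
```

```bash
python3 -m inch '[[1.1,-30,10,-4.7,0.3],[1.1,-60,30,-4.7,0.3],[1.1,-65.8,60,-4.7,0.3],[1.1,-65.8,80,-4.7,0.3],[1.1,-65.8,80,-4.7,0.3],[1.1,-65.8,80,-4.7,0.3],[1.1,-65.8,80,-4.7,0.3]]' 
python3 - <<'E'
from h import *
o=telemetry.get_obs();print(o['tool_pos'],o['tcp_rot'],o['force'],o['moment'])
Rt=rot(o['tcp_rot']);print('to go',Rt.T@(np.array([.5736,-.0927,.035])-o['tool_pos'])*1e3, 'dyaw',np.degrees(o['tcp_rot'][2]-.242183))
E
```

```text
time_s: 12.45
tool_pos: [0.575, -0.0928, 0.076]
tcp_rot: [3.141, -0.002, 0.32]
force: [-0.7, -0.0, -0.0]
width: 0.652
[ 0.57502579 -0.09278576  0.07601853] [ 3.14061521e+00 -1.83224731e-03  3.19956905e-01] [-0.74566057 -0.00615669 -0.03749566] [ 0.04750383 -0.0130426   0.00765961]
to go [-1.40160758 -0.56994882 41.01549511] dyaw 4.456116484765771
```

```bash
python3 -m inch '[[0,0,20,0,0.3],[0,0,30,0,0.3],[0,0,30,0,0.3],[0,0,30,0,0.3]]' 
python3 - <<'E'
from h import *
o=telemetry.get_obs();print(o['tool_pos'],o['tcp_rot'],o['force'],o['moment'])
Rt=rot(o['tcp_rot']);print('to go',Rt.T@(np.array([.5736,-.0927,.035])-o['tool_pos'])*1e3, 'dyaw',np.degrees(o['tcp_rot'][2]-.242183))
b=optics.snapshot('side')
cv2.imwrite('pics/c13.png',cv2.resize(b[150:260,290:420],None,fx=5,fy=5,interpolation=cv2.INTER_CUBIC))
E
```

```text
time_s: 12.85
tool_pos: [0.5743, -0.0924, 0.0453]
tcp_rot: [3.141, -0.0, 0.321]
force: [0.1, -1.0, -0.2]
width: 0.647
[ 0.57429755 -0.09243769  0.04528027] [ 3.14142595e+00 -3.81170991e-04  3.20757752e-01] [ 0.0940575  -0.97040457 -0.22251658] [0.00299875 0.0021859  0.02078688]
to go [-0.74859641  0.02728612 10.27998746] dyaw 4.502001652788023
```

View pics/c13.png

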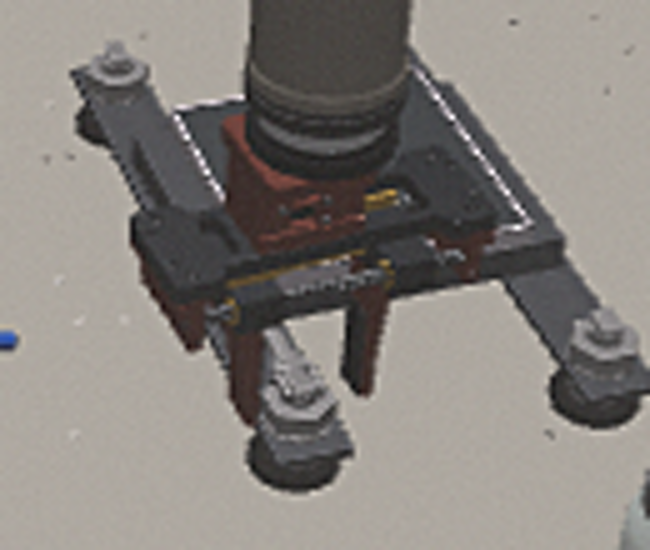

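```bash
python3 -m inch '[[-0.5,0,6,0,0.3],[-0.5,0,10,0,0.3],[-0.5,0,10,0,0.3],[-0.5,0,10,0,-1],[-0.5,0,10,0,-1],[-0.5,0,10,0,-1],[-0.5,0,10,0,-1]]' 40
python3 - <<'E'
from h import *
o=telemetry.get_obs();print(o['tool_pos'],o['tcp_rot'],o['force'],o['moment'],o['width']*88)
E
```

```text
time_s: 13.6
tool_pos: [0.5735, -0.0925, 0.0349]
tcp_rot: [3.141, -0.0, 0.321]
force: [-0.6, 0.6, 1.2]
width: 0.405
[ 0.57354946 -0.09250469  0.03492077] [ 3.14149746e+00 -3.04193182e-05  3.21039513e-01] [-0.60403768  0.5721872   1.18990984] [-0.0208869   0.1166774   0.01185906] 35.65279097494405
```

```bash
python3 -m inch '[[0,0,0,5,-1],[0,0,0,10,-1],[0,0,0,15,-1],[0,0,0,20,-1],[0,0,0,25,-1],[0,0,0,30,-1],[0,0,0,34,-1],[0,0,0,34,-1]]'
python3 - <<'E'
from h import *
o=telemetry.get_obs();print(o['tool_pos'],o['tcp_rot'],o['force'],o['moment'],o['width']*88)
a=optics.snapshot('scene');cv2.imwrite('pics/c14.png',cv2.resize(a[195:275,245:345],None,fx=6,fy=6,interpolation=cv2.INTER_CUBIC))
E
```

```text
time_s: 14.4
tool_pos: [0.5736, -0.0925, 0.0347]
tcp_rot: [3.141, -0.0, -0.273]
force: [0.7, -0.4, -2.5]
width: 0.409
[ 0.57361635 -0.09245125  0.03467163] [ 3.14124611e+00 -2.25155972e-04 -2.72665995e-01] [ 0.66043409 -0.44486095 -2.52687132] [-0.17319835 -0.11744483 -0.02655201] 36.0032962354107
```

View pics/c14.png

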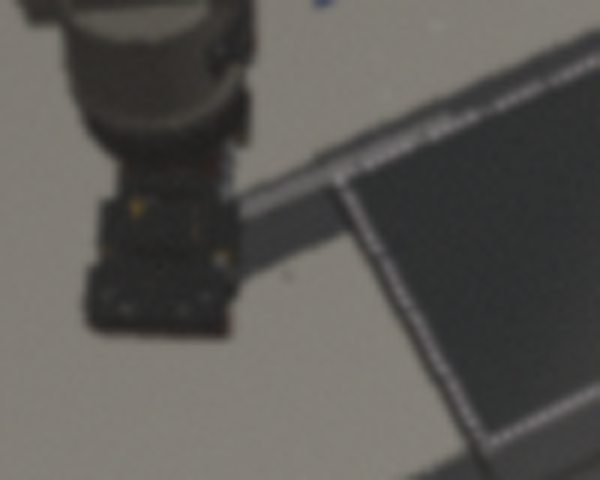

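```bash
python3 -m inch '[[0,0,0,0,0.3],[0,0,0,0,0.3],[0,0,0,0,0.3],[0,0,0,-8.5,0.3],[0,0,0,-17,0.3],[0,0,0,-25.5,0.3],[0,0,0,-34,0.3],[0,0,0,-42.5,0.3],[0,0,0,-51,0.3],[0,0,0,-59,0.3],[0,0,0,-60,0.3],[0,0,0,-60,0.3]]' 40
python3 - <<'E'
from h import *
o=telemetry.get_obs();print(o['tool_pos'],o['tcp_rot'],o['force'],o['moment'],o['width']*88)
Rt=rot(o['tcp_rot']);print('to go',Rt.T@(np.array([.5736,-.0925,.0347])-o['tool_pos'])*1e3)
a=optics.snapshot('wrist');cv2.imwrite('pics/w9.png',a)
E
```

```text
time_s: 15.65
tool_pos: [0.5735, -0.0926, 0.0348]
tcp_rot: [-3.141, -0.0, 0.772]
force: [-0.3, 0.5, 0.1]
width: 0.647
[ 0.57351453 -0.09259464  0.03476766] [-3.14140613e+00 -2.44105002e-04  7.71762398e-01] [-0.29930151  0.4769116   0.11776936] [ 0.02321351 -0.02830059 -0.04137632] 56.93717518896709
to go [ 0.1272394  -0.00820161  0.06769751]
```

View pics/w9.png

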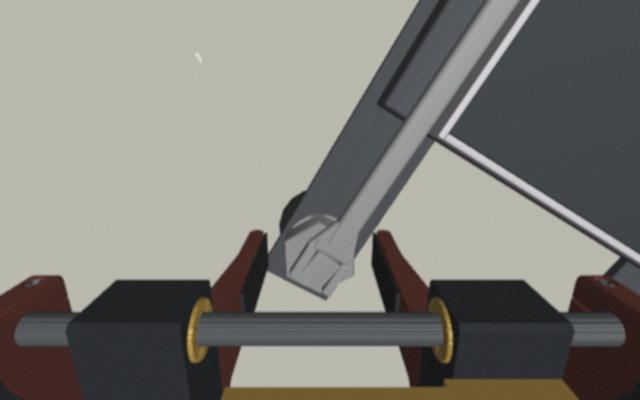

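```bash
python3 -m inch '[[0,0,0,0,-1],[0,0,0,0,-1],[0,0,0,0,-1],[0,0,0,0,-1],[0,0,0,4,-1],[0,0,0,8,-1]]' 40; cat > m.py <<'E'
from h import *
o=telemetry.get_obs();print('t',o['time_s'],'yaw',np.degrees(o['tcp_rot'][2]).round(2),'F',o['force'].round(2),'M',o['moment'].round(3),'w',round(o['width']*88,2),'tau7',o['tau'][6].round(3), o['tool_pos'].round(4))
E
python3 m.py; python3 -m inch '[[0,0,0,4,-1]]'; python3 m.py;python3 -m inch '[[0,0,0,4,-1]]'; python3 m.py
```

```text
time_s: 16.3
tool_pos: [0.5734, -0.0924, 0.0347]
tcp_rot: [-3.141, 0.0, 0.633]
force: [-0.7, -0.2, 0.6]
width: 0.405
t 16.3 yaw 36.24 F [-0.7  -0.23  0.58] M [-0.028 -0.017  0.16 ] w 35.68 tau7 0.662 [ 0.5734 -0.0924  0.0347]
time_s: 16.4
tool_pos: [0.5734, -0.0924, 0.0347]
tcp_rot: [-3.142, 0.0, 0.563]
force: [-0.8, 0.3, -1.0]
width: 0.405
t 16.4 yaw 32.23 F [-0.75  0.34 -0.97] M [-0.    -0.033  0.079] w 35.6 tau7 0.625 [ 0.5734 -0.0924  0.0347]
time_s: 16.5
tool_pos: [0.5734, -0.0924, 0.0346]
tcp_rot: [-3.142, 0.0, 0.493]
force: [-1.2, -0.9, -1.3]
width: 0.402
t 16.5 yaw 28.24 F [-1.24 -0.89 -1.32] M [-0.057 -0.054  0.099] w 35.38 tau7 0.621 [ 0.5734 -0.0924  0.0346]
```

```bash
for i in 1 2 3 4 5; do python3 -m inch '[[0,0,0,4,-1]]' >/dev/null; python3 m.py; done
```

```text
t 16.6 yaw 24.24 F [-0.12 -0.86 -1.8 ] M [-0.062 -0.08   0.124] w 35.76 tau7 0.62 [ 0.5734 -0.0924  0.0346]
t 16.7 yaw 20.24 F [ 0.58 -0.97 -2.23] M [-0.086 -0.131  0.179] w 35.89 tau7 0.618 [ 0.5735 -0.0924  0.0346]
t 16.8 yaw 16.24 F [ 0.72  0.02 -2.46] M [-0.061 -0.179  0.101] w 35.51 tau7 0.617 [ 0.5735 -0.0924  0.0345]
t 16.9 yaw 12.25 F [ 0.5  -1.35 -2.71] M [-0.097 -0.241  0.114] w 35.9 tau7 0.615 [ 0.5735 -0.0924  0.0345]
t 17.0 yaw 8.24 F [ 1.01 -0.69 -3.98] M [-0.095 -0.257  0.113] w 36.02 tau7 0.614 [ 0.5735 -0.0924  0.0344]
```

```bash
for i in 1 2 3 4 5 6; do python3 -m inch '[[0,0,0.12,4,-1]]' >/dev/null; python3 m.py; done
```

```text
t 17.1 yaw 4.24 F [ 0.99  0.23 -2.41] M [-0.09  -0.137  0.124] w 35.09 tau7 0.614 [ 0.5735 -0.0924  0.0344]
t 17.2 yaw 0.24 F [ 1.32 -1.59 -1.63] M [-0.084 -0.073  0.094] w 35.85 tau7 0.613 [ 0.5736 -0.0924  0.0344]
t 17.3 yaw -3.76 F [ 0.19 -0.88  0.08] M [-0.14  -0.072  0.095] w 35.63 tau7 0.612 [ 0.5736 -0.0924  0.0343]
t 17.4 yaw -7.76 F [-0.21 -0.17  0.62] M [-0.141 -0.03   0.082] w 35.74 tau7 0.611 [ 0.5736 -0.0924  0.0342]
t 17.5 yaw -11.76 F [-0.27 -0.84 -0.21] M [-0.09  -0.005  0.124] w 35.62 tau7 0.61 [ 0.5737 -0.0924  0.0342]
t 17.6 yaw -15.76 F [0.97 0.55 1.7 ] M [-0.065  0.086  0.134] w 35.45 tau7 0.609 [ 0.5737 -0.0924  0.0341]
```

Still running freely. Regrip for the next stroke.

```bash
python3 -m inch '[[0,0,0,0,0.3],[0,0,0,0,0.3],[0,0,0,0,0.3],[0,0,0,-8.5,0.3],[0,0,0,-17,0.3],[0,0,0,-25.5,0.3],[0,0,0,-34,0.3],[0,0,0,-42.5,0.3],[0,0,0,-51,0.3],[0,0,0,-59,0.3],[0,0,0,-60,0.3],[0,0,0,-60,0.3]]' 40 >/dev/null
python3 m.py
python3 -m inch '[[0,0,0,0,-1],[0,0,0,0,-1],[0,0,0,0,-1],[0,0,0,0,-1],[0,0,0.1,4,-1]]' 40 >/dev/null; python3 m.py
python3 - <<'E'
from h import *
a=optics.snapshot('wrist');cv2.imwrite('pics/c15.png',cv2.resize(a[180:320,220:420],None,fx=4,fy=4,interpolation=cv2.INTER_CUBIC))
E
```

```text
t 18.8 yaw 44.24 F [ 0.5   0.22 -0.14] M [-0.025 -0.052  0.008] w 56.94 tau7 0.275 [ 0.5735 -0.0926  0.034 ]
t 19.3 yaw 40.35 F [-1.33  0.44  2.5 ] M [0.13  0.308 0.312] w 35.86 tau7 0.991 [ 0.5733 -0.0923  0.034 ]
```

View pics/c15.png

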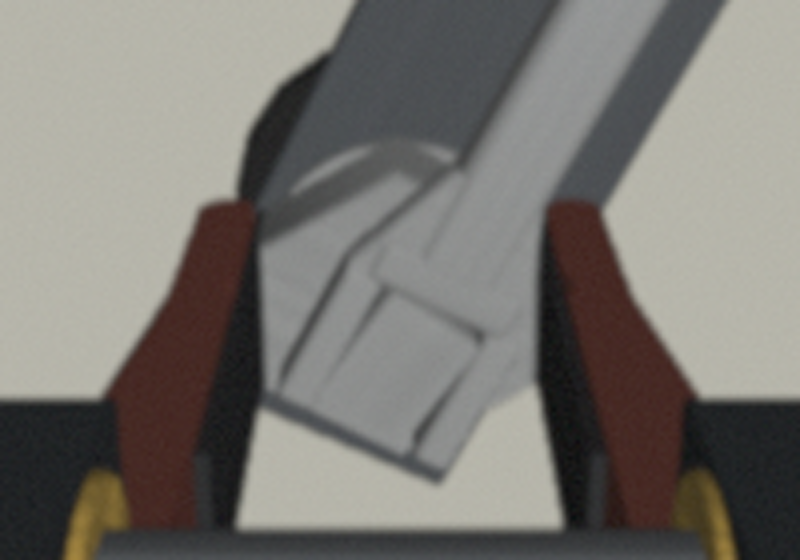

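```bash
for i in 1 2; do python3 -m inch '[[0,0,0,1,-1],[0,0,0,1,-1]]' >/dev/null; python3 m.py; done
```

```text
t 19.55 yaw 39.46 F [-2.69 -0.37  2.85] M [0.054 0.381 0.246] w 35.65 tau7 -0.404 [ 0.5733 -0.0922  0.034 ]
t 19.75 yaw 38.41 F [-2.91  0.85  3.77] M [0.119 0.519 0.335] w 35.64 tau7 -0.47 [ 0.5733 -0.0922  0.034 ]
```

```bash
for i in 1 2 3; do python3 -m inch '[[0,0,0,1.5,-1],[0,0,0,1.5,-1]]' >/dev/null; python3 m.py; done
```

```text
t 19.95 yaw 36.88 F [-3.83  1.42  5.15] M [0.308 0.717 0.453] w 35.56 tau7 -0.617 [ 0.5733 -0.0921  0.034 ]
t 20.15 yaw 35.38 F [-4.23  3.11  5.01] M [0.395 0.774 0.408] w 35.79 tau7 -0.658 [ 0.5733 -0.092   0.0339]
t 20.35 yaw 33.9 F [-3.75  2.37  4.79] M [0.393 0.762 0.487] w 35.68 tau7 -0.669 [ 0.5733 -0.0919  0.0339]
```

```bash
python3 - <<'E'
from h import *
a=optics.snapshot('wrist');cv2.imwrite('pics/c16.png',cv2.resize(a[120:320,220:440],None,fx=3.5,fy=3,interpolation=cv2.INTER_CUBIC))
E
python3 m.py
```

```text
t 20.4 yaw 33.93 F [-3.91  1.5   5.46] M [0.421 0.781 0.498] w 35.78 tau7 -0.529 [ 0.5733 -0.0919  0.034 ]
```

View pics/c16.png

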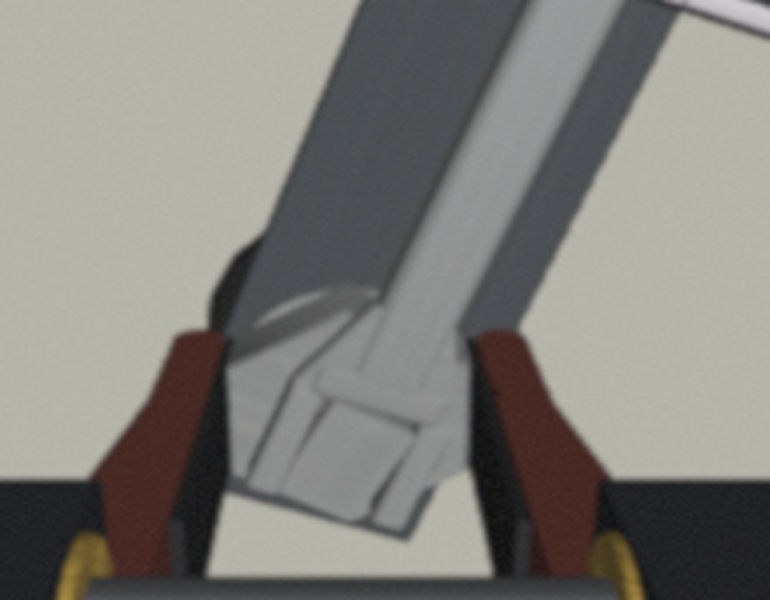

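```bash
for i in 1 2; do python3 -m inch '[[0,0,0,2,-1],[0,0,0,2,-1]]' >/dev/null; python3 m.py; done;  python3 -m inch '[[0,0,0,0,-1],[0,0,0,0,-1]]' >/dev/null; python3 m.py
```

```text
t 20.6 yaw 31.91 F [-3.23  3.34  4.72] M [0.485 0.828 0.473] w 35.74 tau7 -0.774 [ 0.5733 -0.0919  0.0339]
t 20.8 yaw 29.95 F [-4.61  3.94  5.31] M [0.608 0.855 0.518] w 35.75 tau7 -0.808 [ 0.5733 -0.0919  0.0339]
t 21.0 yaw 30.0 F [-4.02  4.2   5.24] M [0.608 0.805 0.523] w 35.71 tau7 -0.515 [ 0.5733 -0.0919  0.0339]
```

```bash
python3 -m inch '[[0,0,0,1.5,-1],[0,0,0,1.5,-1],[0,0,0,1.5,-1]]' >/dev/null; python3 m.py;  python3 -m inch '[[0,0,0,0,-1]]' >/dev/null; python3 m.py
```

```text
t 21.3 yaw 28.51 F [-4.1   2.37  3.94] M [0.623 0.763 0.553] w 36.12 tau7 -0.593 [ 0.5733 -0.0919  0.0339]
t 21.4 yaw 28.51 F [-3.78  2.9   5.22] M [0.584 0.815 0.606] w 35.75 tau7 -0.583 [ 0.5733 -0.0918  0.0339]
```

```bash
python3 -m inch '[[0,0,0,0,0.3],[0,0,0,0,0.3],[0,0,0,0,0.3],[0,0,-30,0,0.3],[0,0,-60,0,0.3],[0,0,-85,8,0.2],[4,-15,-85,16.5,0],[8,-30,-85,25,-0.2],[12,-45,-85,33.5,-0.4],[16,-62,-85,42,-0.4],[16,-62,-85,50.5,-0.4],[16,-62,-85,59,-0.4]]' 30 && python3 -m inch '[[0,0,0,8.5,-0.4],[0,0,0,17,-0.4],[0,0,0,25.5,-0.4],[0,0,0,34,-0.4],[0,0,0,42.5,-0.4],[0,0,0,51,-0.4],[0,0,0,59.5,-0.4],[0,0,0,68,-0.4],[0,0,0,76.5,-0.4],[0,0,0,85,-0.4],[0,0,0,93.5,-0.4],[0,0,0,102,-0.4]]' &&  python3 -m inch '[[0,0,0,8.5,-0.4],[0,0,0,17,-0.4],[0,0,0,25.5,-0.4],[0,0,0,34,-0.4],[0,0,0,34,-0.4]]'
python3 - <<'E'
from h import *
o=telemetry.get_obs();print(o['tool_pos'],o['tcp_rot'],o['qpos'])
Rt=rot(o['tcp_rot']);print('to go',Rt.T@(np.array([.5577,-.0302,.0547])-o['tool_pos'])*1e3)
a=optics.snapshot('wrist');cv2.imwrite('pics/w10.png',a)
E
```

```text
time_s: 22.6
tool_pos: [0.5584, -0.0297, 0.1191]
tcp_rot: [-3.141, -0.001, -0.539]
force: [-0.1, -0.4, 0.6]
width: 0.296
time_s: 23.8
tool_pos: [0.5585, -0.0305, 0.119]
tcp_rot: [-3.141, 0.0, -2.321]
force: [-0.4, 1.2, 0.5]
width: 0.301
time_s: 24.3
tool_pos: [0.5585, -0.0303, 0.1189]
tcp_rot: [-3.141, 0.0, -2.909]
force: [0.2, -0.6, 1.0]
width: 0.307
[ 0.5584546  -0.03027701  0.11887788] [-3.14074218e+00  2.83525473e-04 -2.90890365e+00] [-0.56560101  0.48645396  0.6641501   1.96343046 -0.40223092  0.82459466
 -2.58818637]
to go [ 0.73469826  0.30352733 64.17743444]
```

View pics/w10.png

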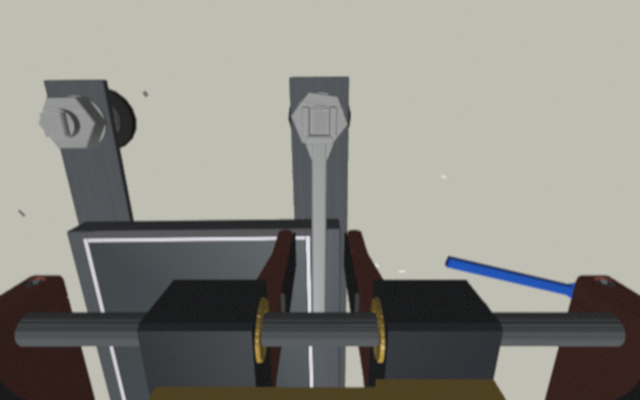

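```bash
python3 -m inch '[[0,0,30,0,-0.4],[0,0,55,0,-0.4],[0,0,63,0,-0.4],[0,0,65,0,-0.4],[0,0,65,0,-0.4],[0,0,65,0,-0.4]]' 20
python3 m.py
python3 - <<'E'
from h import *
a=optics.snapshot('wrist');cv2.imwrite('pics/c17.png',cv2.resize(a[60:320,220:420],None,fx=3,fy=2.3,interpolation=cv2.INTER_CUBIC))
E
```

```text
time_s: 24.95
tool_pos: [0.559, -0.0304, 0.055]
tcp_rot: [-3.141, 0.002, -2.907]
force: [-0.4, 0.9, 0.5]
width: 0.301
t 24.95 yaw -166.57 F [-0.35  0.85  0.47] M [ 0.155  0.052 -0.007] w 26.45 tau7 0.01 [ 0.559  -0.0304  0.055 ]
```

View pics/c17.png

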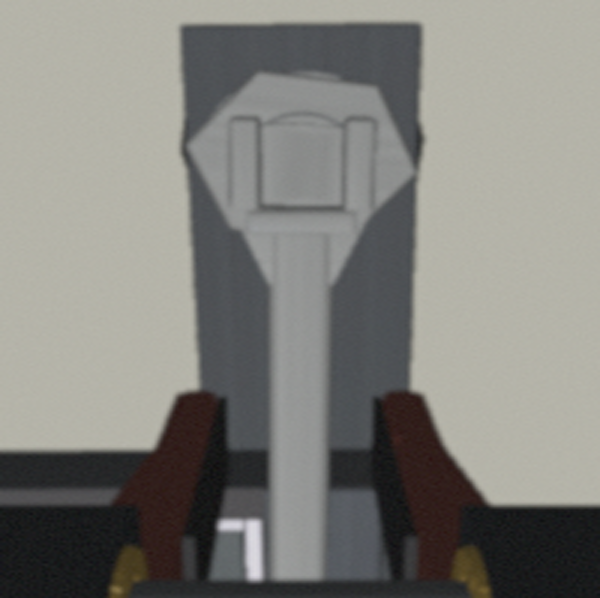

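```bash
python3 -m inch '[[0,0,1.3,0,-0.4],[0,0,1.3,0,-1],[0,0,1.3,0,-1],[0,0,1.3,0,-1],[0,0,1.3,0,-1]]' 25;python3 m.py;  python3 -m inch '[[0,0,-1,0,-1],[0,0,-3,0,-1],[0,0,-6,0,-1],[0,0,-9,0,-1],[0,0,-12,0,-1]]';python3 m.py
```

```text
time_s: 25.5
tool_pos: [0.5583, -0.0302, 0.0528]
tcp_rot: [3.141, 0.0, -2.908]
force: [-0.8, -0.2, 2.5]
width: 0.118
t 25.5 yaw -166.6 F [-0.83 -0.2   2.52] M [ 0.2    0.099 -0.041] w 10.34 tau7 -0.012 [ 0.5583 -0.0302  0.0528]
time_s: 26.0
tool_pos: [0.558, -0.0303, 0.0649]
tcp_rot: [3.142, -0.0, -2.908]
force: [-0.4, -0.5, -0.9]
width: 0.121
t 26.0 yaw -166.61 F [-0.43 -0.54 -0.93] M [ 0.121  0.036 -0.016] w 10.66 tau7 0.041 [ 0.558  -0.0303  0.0649]
```

```bash
python3 - <<'E'
from h import *
S=optics.camera_model('scene')
for p in [(291,158),(298,193)]: print('blue',plane(S,p,.007))
o=telemetry.get_obs();Rt=rot(o['tcp_rot'])
print(Rt.T@(np.array([.50,-.24,.003])-o['tool_pos'])*1e3)
E
python3 -m inch '[[0,0,-25,0,-1],[0,0,-55,0,-1]]'
```

```text
blue [0.27084992 0.01669305 0.007     ]
blue [0.41818312 0.01066461 0.007     ]
[ 104.96650989 -190.54267819   61.903683  ]
time_s: 26.2
tool_pos: [0.557, -0.0304, 0.1196]
tcp_rot: [3.141, -0.003, -2.908]
force: [0.4, -0.1, -0.7]
width: 0.125
```

```bash
python3 -m inch '[[20,-45,-10,0,-1],[40,-90,-10,0,-1],[70,-135,0,0,-1],[104,-180,20,0,-1],[105,-190,50,0,-1],[105,-190,80,0,-1],[105,-190,100,0,-1],[105,-190,110,0,-1],[105,-190,114,0,-1],[105,-190,116,0,-1],[105,-190,116,0,-1]]'; python3 m.py
python3 - <<'E'
from h import *
cv2.imwrite('pics/w11.png',optics.snapshot('wrist'))
E
```

```text
time_s: 27.3
tool_pos: [0.5007, -0.2395, 0.0043]
tcp_rot: [-3.141, 0.001, -2.907]
force: [-1.0, 0.1, -0.4]
width: 0.121
t 27.3 yaw -166.57 F [-1.04  0.12 -0.4 ] M [ 0.13   0.029 -0.041] w 10.65 tau7 0.021 [ 0.5007 -0.2395  0.0043]
```

View pics/w11.png

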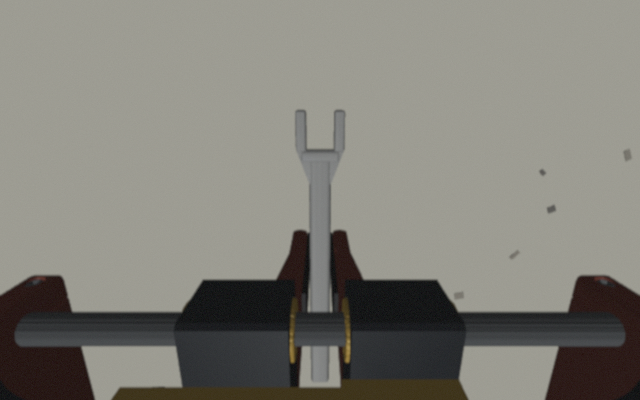

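Open counter all round. Lower the last bit, release, and back off.

```bash
python3 -m inch '[[0,0,1,0,-1],[0,0,2,0,-1],[0,0,2.3,0,-1],[0,0,2.3,0,-1]]'; python3 -m inch '[[0,0,0,0,-0.4],[0,0,0,0,-0.4],[0,0,0,0,-0.4],[0,0,0,0,-0.4]]'; python3 -m inch '[[0,0,-20,0,-0.4],[0,0,-60,0,-0.4],[0,0,-110,0,-0.4],[0,0,-150,0,-0.4],[0,0,-170,0,-0.4],[0,0,-170,0,-0.4],[0,0,-170,0,-0.4]]'; python3 m.py
python3 - <<'E'
from h import *
a=optics.snapshot('wrist');cv2.imwrite('pics/w12.png',a)
b=optics.snapshot('side');cv2.imwrite('pics/s12.png',cv2.resize(b[120:320,200:460],None,fx=3,fy=3,interpolation=cv2.INTER_CUBIC))
c=optics.snapshot('scene');cv2.imwrite('pics/sc12.png',c)
E
```

```text
time_s: 27.75
tool_pos: [0.5001, -0.2394, 0.0014]
tcp_rot: [-3.142, 0.0, -2.908]
force: [-0.3, -0.2, -1.5]
width: 0.123
time_s: 28.15
tool_pos: [0.5, -0.2395, 0.0014]
tcp_rot: [-3.142, 0.0, -2.908]
force: [-0.5, 0.7, -0.7]
width: 0.299
time_s: 28.85
tool_pos: [0.5, -0.2391, 0.1712]
tcp_rot: [3.141, 0.001, -2.907]
force: [-0.1, 0.1, 0.0]
width: 0.3
t 28.85 yaw -166.58 F [-0.07  0.1   0.05] M [ 0.161  0.028 -0.046] w 26.44 tau7 -0.026 [ 0.5    -0.2391  0.1712]
```

View pics/w12.png

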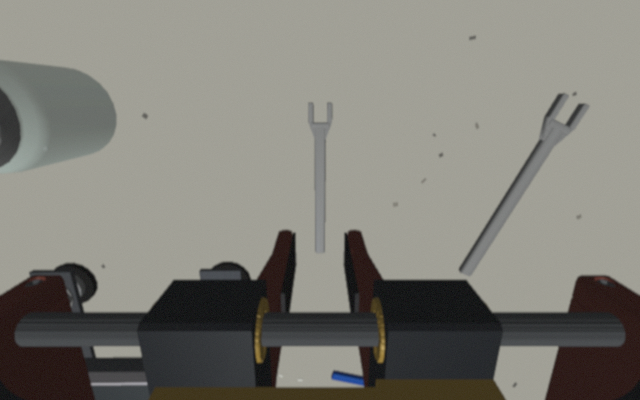

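View pics/s12.png

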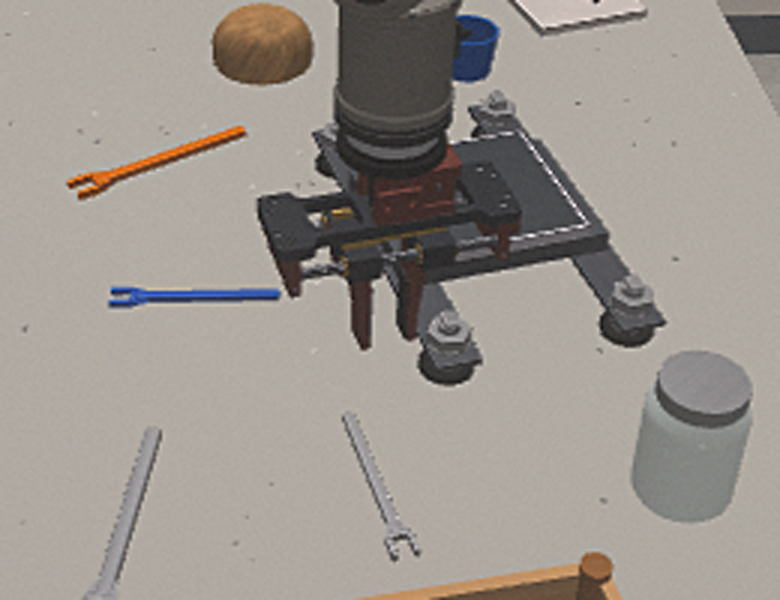

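View pics/sc12.png

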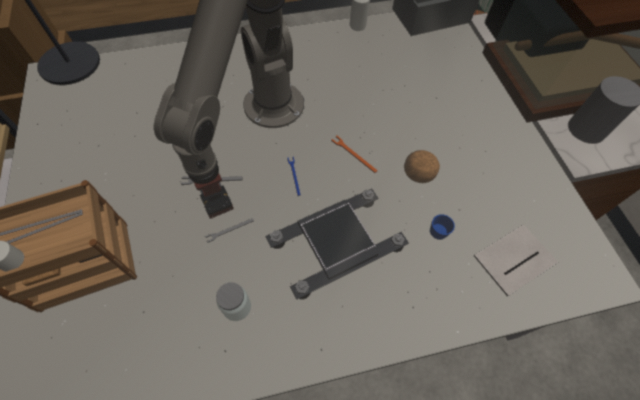

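```bash
python3 - <<'E'
from h import *
print(ctrl.finish_job())
E
```

```text
the job is handed in; nothing more can be done
None
```

The jam nut is nipped up on its washer, the spanner is off and lying on open counter, and the job was handed in at about 29 s of the 72 s allowed. No verdict was reported.

**What I did**
- I picked out the smaller grey spanner (about 160 mm in the pictures, against about 200 mm for the other grey one). I lowered it over the flats with its tail along the rail, and it touched down at the height expected for a full fit.
- I turned the nut clockwise in three grips, about 34°, 60° and 16°. It ran at about 0.1 N m until the third grip, where the torque jumped.
- I stopped with the wrist reading 0.55–0.60 N m. I then lifted the spanner straight off and laid it at about (0.50, -0.24) m.

**Last checks**
- **Spanner:** it lies flat, with its jaw about 0.2 m from the screw.
- **Gripper:** it is clear of everything, with no force reading.
- **Cup, canister and cork hide:** they look to be where they were at the start.

**What disagreed or was not checked**
- **Torque:** the jump at the washer first read about 0.3 N m rather than the stated 0.5, and rose more slowly than expected. I relied on the wrist reading because its running torque matched the stated 0.12 N m. If the rotation past the washer is the better guide, the true value could be about 0.85 N m, above the 0.75 target but under the 0.9 limit.
- **Spanner height:** the two-height wrist measurement of the spanner on the counter came out 13–20 mm too low, from too short a baseline. I relied on the known thickness and on contact instead.
- **Screw turn:** I did not measure the final screw angle. I only saw that the spanner stayed along the rail and came off without force.

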